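# Tip the long screwdriver upright and hang it in its slot

## Task

Lay the long yellow-handled screwdriver into the blue tip-up cradle, shank tip towards the pedal end, and let go of it; then press the red pedal all the way down so that the cradle stands the screwdriver up. Take the screwdriver again by the upper part of its handle, lift it out and hang it upright by the shoulder of its handle in the empty, yellow-marked slot of the rack, down behind the upturned prong tips, without knocking the screwdrivers on either side or disturbing anything else on the bench.

Things in the scene. Friction and masses are not known exactly. Their poses are not given: they have to be found in the camera images.
- driver: Long screwdriver, about 100 to 180 g. Yellow octagonal handle 100 mm long, 30 mm across flats, black band near its end; steel shank 8 mm thick, 110 mm long. Origin on the axis at the shoulder (where handle meets shank); +x points to the handle's end, the shank runs to -x. Balances about 10 mm from the origin towards the handle's end. Starts lying on the bench, axis 15 mm above it.
- cradle (a joint): Angle of the tip-up cradle, rad: 0 = level, 1.22 (70 degrees) = fully tipped up, against its stop. The hinge is stiff and stays where it is left. About 4 to 12 N on the pedal tips it with the screwdriver in; the force rises sharply at the stop.
- cradle_seat (a point): On the tipping part: where the screwdriver's origin lies when its shank tip touches the foot plate (laid in up to 20 mm further out, it slides down as it is tipped). x: axis of a seated screwdriver, to the handle's end; z: out of the open side of the notches (up when level); y: along the hinge. The hinge axis is 125 mm back along -x and 15 mm along -z from here, 85 mm above the bench.
- cradle_base: Blue cradle stand, origin on the bench under the hinge, x as the level cradle's. Plate 100 mm wide from x = -90 to 180 mm, two cheeks 95 mm high and 82 mm over the outside. On it the aluminium tipping part: shank notch 31 to 49 mm from the hinge, handle notch 128 to 152 mm (flared walls 22 mm high, 52 mm wide outside) holding the first 27 mm of the handle; the rest of the handle sticks out free.
- cradle_pedal (a point): On the upper face of the red pedal (black pad), 80 mm from the hinge, on the side away from the handle. The pedal is a plate 95 mm long, 55 mm wide, rising from the hinge at 35 degrees when the cradle is level, sloping down at 35 degrees when fully tipped: a finger pressing straight down 68 mm (level distance) from the hinge goes from 48 mm above the hinge to 48 mm below it.
- slot_mark: Yellow marking of the rack's empty slot. Origin: on the plate's top, 160 mm above the bench, centre of the seat where the hung screwdriver's origin belongs; z up. The slot is 14 mm wide, open to -x (the front), ends 6 mm behind the origin. Prong tips 4 mm high stand 20 to 25 mm in front of the origin: the shoulder passes over them and drops behind. Screwdrivers hang 56 mm to each side along y.
- rack: Hanging rack, 224 mm wide, origin at bench level under the line of seats, front to -x; four slots at y = -84, -28, 28, 84 mm; plate 8 mm thick, top 160 mm high; wooden back panel 20 to 30 mm behind the origin; foot plate 90 mm deep, 12 mm high.
- red_driver: Red-handled screwdriver hanging loosely in the rack; origin at its shoulder, z up its handle. Round handle 30 mm in diameter, 100 mm high; shank 8 mm, 105 mm down. Leave alone.
- green_driver: Green-handled one, same size and frame, next to the empty slot. Leave alone.
- blue_driver: Blue-handled one, same size and frame. Leave alone.
- puck: Brass record weight, 72 mm in diameter, 42 mm high, origin at the centre of its underside. Leave alone.
- cleaner: Blue bottle with white cap, 56 mm in diameter, 130 mm high, origin at the centre of its underside. Leave alone.
- stylus_box: Dark wooden box 70 x 100 x 35 mm, origin at the centre of its underside. Leave alone.
- pot: White ceramic cup 70 mm across, 60 mm high, origin at the centre of its underside. Leave alone.
There are look-alikes about, which are no part of the job. Several things have the shape of the driver; the one meant has the colours described above.

How it is judged:
On the way, in this order (a step that is already met when the one before it is completed fails the run):
1. the screwdriver lies in the level cradle, let go (distance between driver and cradle_seat below 0.022 m and angle between the x axis of driver and the x axis of cradle_seat, either way round below 0.12 rad and contact force between driver and the fingers below 0.05 N and value of joint cradle below 0.2 rad), for 0.2 s.
2. the cradle is tipped fully up with the screwdriver standing in it, not held (distance between driver and cradle_seat below 0.022 m and angle between the x axis of driver and the x axis of cradle_seat, either way round below 0.12 rad and contact force between driver and the fingers below 0.05 N and value of joint cradle above 1.15 rad), for 0.2 s.
At the end, for the whole second after the job is handed in: The yellow screwdriver hangs at rest, handle up and within 0.12 rad of vertical, its shoulder down on the rack plate (within 3 mm) and within 9 mm of the centre of the yellow-marked seat, not held by the fingers (horizontal distance between driver and slot_mark below 0.009 m and z of driver in the frame of slot_mark between -0.003 and 0.003 m and angle between driver's own x axis and vertical below 0.12 rad and linear speed of driver below 0.02 m/s and contact force between driver and the fingers below 0.05 N); the robot touches nothing.
It fails at once if a neighbouring screwdriver in the rack was knocked (shifted over 15 mm or tilted over 0.3 rad) (distance of any of red_driver, green_driver, blue_driver from where it was at the start of the episode above 0.015 m or angle between any of red_driver, green_driver, blue_driver's own z axis and vertical above 0.3 rad).
It fails at once if another thing on the bench was disturbed (moved over 20 mm) (distance of any of puck, cleaner, stylus_box, pot from where it was at the start of the episode above 0.02 m).
It also fails if it takes over 72 s, if anything falls off the work surface, if the arm or the gripper's body presses on something with over 40 N, if the wrist force passes 120 N, or if a joint passes its speed limit or range.

## Robot

A 7-joint arm with a two-finger parallel gripper is mounted at the origin on the work surface. World frame = base frame: x ahead of the robot, y to its left, z up, the work surface at z = 0. Lengths are in m, angles in rad, forces in N, time in s.
With the tool pointing down it reaches from about 0.425 to 0.95 m from the base axis. Payload 4.7 kg.
Tool frame: the origin (TCP) lies between the finger pads; the fingertips stand 25 mm ahead of it and the grasp point (between the pads) lies 6 mm ahead of it; z points along the fingers, y is the line along which they close (so a half turn about z gives the same grasp; the last joint's range is limited). The gripper opens to 85 mm and grips with 20 to 120 N. Pads are 22 mm wide; open, the fingers measure 114 mm over their backs; the gripper's body (76 mm by 85 mm) begins 54 mm behind the grasp point. The pads swing forward as they close: fully open they stand 13 mm farther back than shut.
Start: joints at [-1.225, 0.469, -0.049, 1.532, 0.024, 1.141, -0.082], TCP at [0.247, 0.628, 0.256] pointing down, gripper open.
Joint ranges: [-2.59, 2.59], [-0.33, 1.99], [-1.39, 1.29], [0.1, 2.45], [-1.04, 4.18], [0.21, 1.99], [-2.66, 2.66]. Speed limits (rad/s): [2.57, 2.57, 3.14, 3.14, 3.14, 3.14, 3.14].

## Interface

Orientations are given as a 3x3 rotation matrix whose columns are the frame's x, y, z axes.
In Python, from rig import * gives the robot as it stands. Calls block until the motion is done:
- movep(position, orientation): joint-space move of the TCP to a pose.
- move_l(position, attitude=None, feed=0.15, until_force=None): straight line of the TCP; attitude=None keeps the orientation; feed is the mean speed in m/s. With until_force (N) it stops when the force on the tool has changed by that much, and returns True; else False.
- move_joints(angles): joint-space move.
- command_gripper(opening, newtons=None): finger opening in m; newtons is the grip in N (None keeps the last); returns when the fingers have stopped.
- sleep(seconds).
- inverse_kinematics(position, orientation): joint angles nearest the present ones, or None.
- sense(): the state.
- camera(name): name is "side" or "top"; returns (picture, depth): 384x512x3 uint8, red, green, blue; 384x512 float32, m along the optical axis (not along the pixel's ray), 0 where there is no reading.
- camera_params(name): a dict with "K" (3x3 intrinsics, pixels), "position" and "rotation" of the camera in the world. Camera axes: x right, y down, z forward; pixel columns grow to the right and rows downward; lengths in m; the calibration is good to about 2 mm. A picture is of the moment at which its call begins. camera_params takes no time and is no camera call.
A pose or a line that the arm cannot do raises Unreachable and nothing moves.
- finish_job(): hands the job in; it is judged then, once.
The state is a dict: "time_s": time; "joint_pos": joint angles; "qd": joint speeds; "joint_efforts": joint torques, N m; "position": TCP position; "tcp_rot": TCP orientation; "wrist_force": force on the tool from outside, world axes, zero at the start; "ft_torque": the same for the moment, N m; "finger_gap": finger opening in m; "gripper_force": force on a finger pad.
Only numpy, scipy, OpenCV 4.12 (cv2) and the standard library are available. Lean on these libraries where they do the work, as an engineer would, in place of code of your own. Each camera call takes 0.05 s, during which the arm holds its last target. There are 200 camera calls.

## Working session

There is one attempt and no reset: what is moved stays moved. The work goes in short steps, each a Python script; the robot and the scene stay as the last script left them, time stands still between calls to the robot, and variables do not carry over. Pictures are saved under pics/ and viewed, at most 10 in all, crops included, and the job is handed in when it is done.

```bash
mkdir -p pics; ls
python3 - <<'E'
from rig import *
import cv2,numpy as np
for n in("top","side"):
    p,d=camera(n); cv2.imwrite(f"pics/{n}0.png",p[:,:,::-1]); np.savez(f"{n}0.npz",p=p,d=d)
    c=camera_params(n); print(n,c)
E
```

```text
pics
top {'K': array([[360.20412081,   0.        , 256.14278581],
       [  0.        , 360.20412081, 191.83460503],
       [  0.        ,   0.        ,   1.        ]]), 'position': array([4.12322194e-01, 5.74071301e-04, 1.07363638e+00]), 'rotation': array([[-0.01767575, -0.9899819 ,  0.14008358],
       [-0.99975275,  0.01560938, -0.01583612],
       [ 0.01349086, -0.14032886, -0.99001303]])}
side {'K': array([[478.30527566,   0.        , 263.82975197],
       [  0.        , 478.30527566, 201.40344887],
       [  0.        ,   0.        ,   1.        ]]), 'position': array([-0.09024386, -0.8396432 ,  1.34845996]), 'rotation': array([[ 0.79492237, -0.45806774,  0.3978346 ],
       [-0.60664693, -0.60964406,  0.51020939],
       [ 0.00882704, -0.646922  , -0.76250509]])}
```

View pics/top0.png

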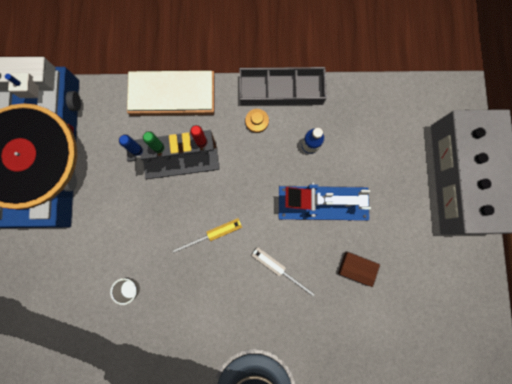

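View pics/side0.png

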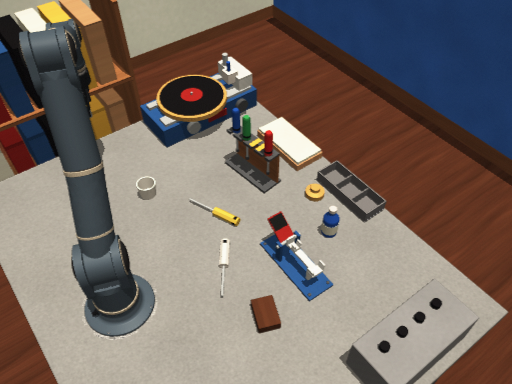

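The top view shows the yellow driver from its tip at (174,250) to its handle end at (240,223). The cradle sits at about (325,203) with the pedal on the left. In the rack, from left to right, are blue, green, the yellow slot at (180,144) and red. The side view agrees with this.

```bash
cat > h.py <<'E'
import numpy as np, cv2
from rig import *
def ray(n,uv,z):
    c=camera_params(n); uv=np.atleast_2d(np.asarray(uv,float))
    d=np.c_[uv,np.ones(len(uv))]@np.linalg.inv(c["K"]).T@c["rotation"].T
    return c["position"]+d*((z-c["position"][2])/d[:,2])[:,None]
def cloud(n,d,m):
    c=camera_params(n); v,u=np.nonzero(m&(d>0)); z=d[v,u]
    return (np.c_[u,v,np.ones(len(u))]@np.linalg.inv(c["K"]).T*z[:,None])@c["rotation"].T+c["position"]
def hsv(p,lo,hi,roi=None):
    m=cv2.inRange(cv2.cvtColor(p,cv2.COLOR_RGB2HSV),np.array(lo),np.array(hi))>0
    if roi:
        k=np.zeros_like(m);k[roi[1]:roi[3],roi[0]:roi[2]]=1;m&=k
    return m
def uv(m): v,u=np.nonzero(m); return np.c_[u,v]
def rect(P): 
    r=cv2.minAreaRect((P[:,:2]*1000).astype(np.float32)); return np.round(r[0],1),np.round(r[1],1),round(r[2],1),np.round(cv2.boxPoints(r),1).tolist()
E
python3 - <<'E'
from h import *
np.set_printoptions(precision=4,suppress=True)
Z={n:np.load(n+"0.npz") for n in("top","side")}
R={"top":dict(drv=(195,210,250,245),slot=(165,130,194,158),base=(270,175,380,230),ped=(280,180,315,215)),
   "side":dict(drv=(205,195,245,230),slot=(240,130,280,155),base=(255,225,340,305),ped=(260,205,300,248))}
for n in Z:
    p,d=Z[n]["p"],Z[n]["d"]; r=R[n]
    for k,lo,hi,z in(("drv",(18,110,90),(36,255,255),.015),("slot",(18,110,90),(36,255,255),.160),("base",(100,120,40),(125,255,255),.008),):
        m=hsv(p,lo,hi,r[k]); P=ray(n,uv(m),z); C=cloud(n,d,m); print(n,k,m.sum(),"rect",rect(P),"cl",rect(C),"zpct",np.percentile(C[:,2],[5,50,95]))
    m=hsv(p,(0,150,60),(8,255,255),r["ped"])|hsv(p,(172,150,60),(180,255,255),r["ped"]);C=cloud(n,d,m);print(n,"ped",m.sum(),rect(C),np.percentile(C[:,2],[2,50,98]))
    # driver shank: points 3..10mm above bench
    if n=="top":
        H=cloud(n,d,np.ones_like(d,bool)); q=H
        s=(q[:,2]>.1)&(q[:,0]>.3)&(q[:,0]<.75)&(q[:,1]>0)&(q[:,1]<.5); print("tall",np.c_[q[s].min(0),q[s].max(0)].T)
        for nm,lo,hi,roi in(("red",(0,150,60),(8,255,255),(188,118,212,150)),("green",(45,100,30),(85,255,255),(140,125,165,155)),("blue",(100,120,40),(125,255,255),(115,130,145,158))):
            C=cloud(n,d,hsv(p,lo,hi,roi)); T=C[C[:,2]>.255]; print(nm,T.mean(0),len(T),C[:,2].max())
big=cv2.resize(Z["top"]["p"][110:260,110:380],None,fx=2.9,fy=2.9,interpolation=cv2.INTER_CUBIC)
cv2.imwrite("pics/topc.png",big[:,:,::-1])
E
```

```text
top drv 353 rect (array([453.2,  80.4]), array([ 30. , 100.2]), 22.2, [[420.3999938964844, 121.0999984741211], [458.29998779296875, 28.299999237060547], [486.0, 39.599998474121094], [448.20001220703125, 132.39999389648438]]) cl (array([452.7,  81.1]), array([ 29.4, 102.1]), 22.1, [[419.8999938964844, 122.9000015258789], [458.29998779296875, 28.299999237060547], [485.5, 39.29999923706055], [447.1000061035156, 133.89999389648438]]) zpct [0.02   0.0277 0.0327]
top slot 325 rect (array([674.3, 182.9]), array([50.7, 55.7]), 7.0, [[645.7999877929688, 207.39999389648438], [652.5999755859375, 152.1999969482422], [702.7999877929688, 158.39999389648438], [696.0, 213.60000610351562]]) cl (array([674. , 183.4]), array([52.3, 55.7]), 7.6, [[644.2999877929688, 207.5], [651.7000122070312, 152.3000030517578], [703.5999755859375, 159.3000030517578], [696.2000122070312, 214.5]]) zpct [0.1559 0.1597 0.1631]
top base 1453 rect (array([ 529.5, -216.7]), array([265.3, 102. ]), 88.5, [[475.0, -347.8999938964844], [576.9000244140625, -350.6000061035156], [584.0, -85.4000015258789], [482.0, -82.6999969482421
[... 1487 characters left out ...]
96875]]) zpct [0.1238 0.1602 0.167 ]
side base 1507 rect (array([ 612.7, -219.2]), array([268.8, 265.6]), 88.3, [[475.8999938964844, -349.5], [741.4000244140625, -357.6000061035156], [749.5999755859375, -89.0], [484.1000061035156, -80.9000015258789]]) cl (array([ 593.4, -219.5]), array([269.3, 231.4]), 88.1, [[473.20001220703125, -350.20001220703125], [704.5, -358.0], [713.5, -88.80000305175781], [482.29998779296875, -81.0999984741211]]) zpct [0.0054 0.0107 0.0685]
side ped 240 (array([ 559.8, -125.1]), array([123.9,  76.1]), 6.6, [[493.79998779296875, -94.5], [502.6000061035156, -170.0], [625.7000122070312, -155.6999969482422], [616.9000244140625, -80.0999984741211]]) [0.0844 0.1031 0.1385]
```

View pics/topc.png

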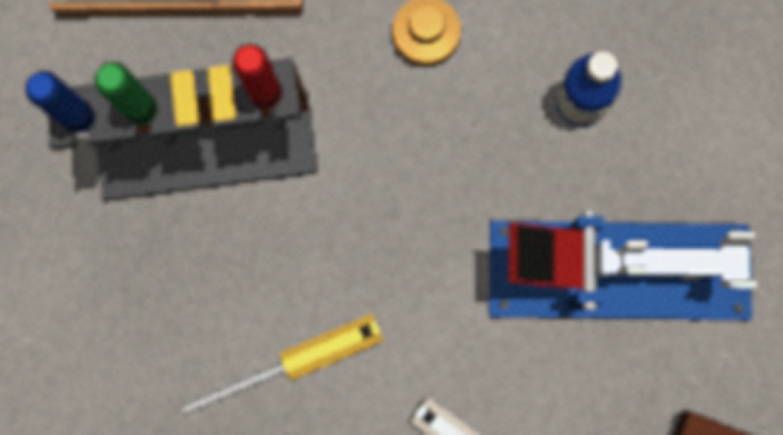

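The crop confirms the layout. The driver's handle measures 30 x 100 mm, which matches, and the rack yaw is about 7°. Next I'll refine the cradle and rack lines, check reachability, and pick the driver up.

```bash
cat >> h.py <<'E'
def rotdown(ax,sgn=1):   # tool pointing down, tool x along +-ax (horizontal)
    x=sgn*np.array([ax[0],ax[1],0.]);x/=np.linalg.norm(x);z=np.array([0,0,-1.]);return np.c_[x,np.cross(z,x),z]
O1=np.array([.4343,.1268,.015]); A1=np.array([.378,-.926,0]);A1/=np.linalg.norm(A1)
E
python3 - <<'E'
from h import *
from scipy.optimize import least_squares
np.set_printoptions(precision=4,suppress=True)
Z={n:np.load(n+"0.npz") for n in("top","side")}
p,d=Z["top"]["p"],Z["top"]["d"]
m=hsv(p,(0,0,140),(180,70,255),(300,178,374,228)); C=cloud("top",d,m)
for lo,hi in((.08,.1),(.1,.14)):
    q=C[(C[:,2]>lo)&(C[:,2]<hi)]; print("alu",len(q),rect(q))
q=C[(C[:,2]>.06)]; h,e=np.histogram(q[:,1],bins=np.arange(-.35,-.14,.01))
for a,b in zip(e[:-1],e[1:]):
    s=q[(q[:,1]>=a)&(q[:,1]<b)]
    if len(s)>2: print(round(a,3),len(s),"x",s[:,0].min(),s[:,0].max(),"z",s[:,2].max())
# neighbours: radius-15 vertical cylinder fits
ROI={"top":dict(red=(186,118,214,156),green=(138,125,168,158)),"side":dict(red=(258,125,278,156),green=(236,110,256,142))}
for nm,lo,hi in(("red",(0,150,50),(8,255,255)),("green",(45,100,30),(85,255,255))):
    for n in Z:
        C=cloud(n,Z[n]["d"],hsv(Z[n]["p"],lo,hi,ROI[n][nm])); C=C[(C[:,2]>.17)&(C[:,2]<.252)]
        c0=np.median(C[:,:2],0)
        f=least_squares(lambda c:np.hypot(*(C[:,:2]-c).T)-.015,c0,loss="soft_l1",f_scale=.002); print(nm,n,len(C),f.x,np.sqrt(np.mean(f.fun**2)))
C=cloud("top",d,np.ones_like(d,bool)); q=C-[.675,.183,0]; rx=q[:,0]*.9925+q[:,1]*.122; ry=-q[:,0]*.122+q[:,1]*.9925
for lim in(-.012,):
    s=(abs(ry)<.03)&(rx>-.03)&(rx<.06)&(q[:,2]>.03)
    for a in np.arange(-.03,.06,.005):
        t=s&(rx>=a)&(rx<a+.005); 
        if t.any(): print("panel",round(a,3),t.sum(),np.median(C[t,2]),C[t,2].max())
s0=sense(); print(s0["time_s"],s0["tcp_rot"])
for sg in(1,-1):
    R=rotdown(A1,sg); k=inverse_kinematics(O1+.065*A1+[0,0,.013],R); print(sg,k)
    for pos,ax in(([.525,-.37,.1],[-.028,-1,0]),([.67,.18,.25],[-.122*-1,-.9925,0])): print(inverse_kinematics(pos,rotdown(np.array(ax),sg)))
E
```

```text
alu 488 (array([ 529.1, -246.9]), array([159.4,  94.1]), 89.6, [[481.5, -326.29998779296875], [575.5999755859375, -327.0], [576.7999877929688, -167.60000610351562], [482.6000061035156, -166.89999389648438]])
alu 128 (array([ 526.8, -252.5]), array([144.5,  49.9]), 88.2, [[499.6000061035156, -323.8999938964844], [549.5, -325.3999938964844], [554.0, -181.0], [504.1000061035156, -179.5]])
-0.33 28 x 0.5001603267004447 0.5493742576114901 z 0.1097334002742909
-0.32 68 x 0.5000555720622136 0.5498604294967778 z 0.10978413957413657
-0.31 65 x 0.500137148248024 0.5497656876957082 z 0.11015853808225973
-0.3 33 x 0.5029487408278058 0.5360902486981882 z 0.10915863833908146
-0.29 29 x 0.5166718888442334 0.536318159097068 z 0.08893951180331128
-0.28 27 x 0.5164476801856864 0.5364642300530374 z 0.08898067000379961
-0.27 31 x 0.516876318481305 0.5370058890673106 z 0.0891341093802529
-0.26 28 x 0.5168440985605097 0.5370157658598448 z 0.08830152246640766
-0.25 29 x 0.517233968363457 0.5374519305402117 z 0.08849794522368404
-0.24 29 x 0.5175320401000898 0.5371643427531307 z 0.09057702547236168
-0.23 17
[... 1079 characters left out ...]
0.005 44 0.1599335279652146 0.16379690821237836
panel 0.01 54 0.15881443783825877 0.16369694362930887
panel 0.015 69 0.15861650080071843 0.16277586423837154
panel 0.02 38 0.1596500657938571 0.16310078470466427
panel 0.025 4 0.15840672730374916 0.159227295362525
0.1 [[-0.9306  0.366  -0.0006]
 [ 0.366   0.9306 -0.0017]
 [-0.0001 -0.0018 -1.    ]]
1 [-0.9179  0.6802  0.9069  2.2409 -0.931   0.6655 -2.0765]
[-0.141   0.8738  1.1052  1.7938 -0.8945  1.0727 -1.8671]
[ 0.3453  0.7934 -1.1812  1.4479  0.735   1.3871  2.4044]
-1 [-0.4204  0.4916  0.2291  2.2159 -0.2455  0.457   0.3911]
[ 0.0528  0.686   0.7284  1.7837 -0.571   0.8949  1.011 ]
[-0.5766  0.5204  0.3812  1.5098 -0.204   1.1507 -0.0354]
```

Three measurements agree on the rack seat at about (0.670, 0.182): the prong tips, the red driver and the yellow patches. The notch walls and pedal put the cradle hinge at about (0.529, -0.1725). Now picking.

```bash
cat >> h.py <<'E'
SEAT=np.array([.6703,.1820,.160]); RX=np.array([.9925,.122,0])
XC=np.array([-.028,-.9996,0]); HG=np.array([.529,-.1725,.085]); CS=HG+.125*XC+[0,0,.015]
Zv=np.array([0,0,1.])
G1=.065
E
python3 - <<'E'
from h import *
np.set_printoptions(precision=4,suppress=True)
R=rotdown(A1,-1); g=O1+G1*A1
command_gripper(.06)
movep(g+[0,0,.10],R); g[2]=.028
move_l(g,feed=.1,until_force=10)
command_gripper(.02,50); s=sense(); print(s["time_s"],s["finger_gap"],s["gripper_force"],s["position"])
move_l(g+[0,0,.17],feed=.2)
Rc=rotdown(XC,-1); t=CS+(.008+G1)*XC+[0,0,.013]
movep(t+[0,0,.06],Rc); s=sense(); print(s["time_s"],s["finger_gap"],s["wrist_force"],s["position"])
p,d=camera("top"); q,_=camera("side")
a=p[170:250,270:400];b=q[170:310,230:370]
cv2.imwrite("pics/place.png",np.hstack([cv2.resize(a,(400,246)),cv2.resize(b,(246,246))])[:,:,::-1])
m=hsv(p,(18,110,90),(36,255,255),(270,150,420,240)); print(rect(ray("top",uv(m),.16)))
E
```

```text
4.0833 0.028702682164452167 49.693751097656786 [0.4595 0.0668 0.0287]
6.7083 0.029142775726243422 [ 1.0266 -0.1952 -2.0324] [ 0.5245 -0.3684  0.1728]
(array([ 523.7, -342.4]), array([77.5, 31.2]), 86.5, [[505.70001220703125, -380.1000061035156], [536.9000244140625, -382.0], [541.7000122070312, -304.70001220703125], [510.5, -302.79998779296875]])
```

View pics/place.png

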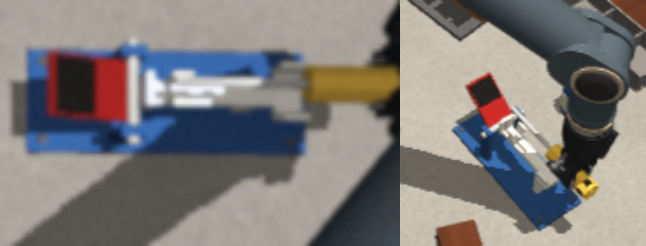

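The driver is held over the cradle. It is aligned with the notches, and its shoulder is at y≈-0.304 as planned. Lowering and releasing next.

Run:
```python
from h import *
np.set_printoptions(precision=4,suppress=True)
t=CS+(.008+G1)*XC+[0,0,.013]
print(move_l(t+[0,0,.0005],feed=.05,until_force=6)); s=sense(); print(s["position"],s["wrist_force"],s["ft_torque"])
command_gripper(.05); sleep(.3); s=sense(); print(s["time_s"],s["wrist_force"],s["gripper_force"])
move_l(t+[0,0,.09],feed=.2)
move_l(t+[0,0.1,.2],feed=.3)
movep(t+[-.05,.25,.2],rotdown(XC,-1))
p,d=camera("top"); q,dq=camera("side")
a=p[170:250,270:400];b=q[170:310,230:370]
cv2.imwrite("pics/placed.png",np.hstack([cv2.resize(a,(400,246)),cv2.resize(b,(246,246))])[:,:,::-1])
m=hsv(p,(18,110,90),(36,255,255),(270,150,420,240)); print(rect(ray("top",uv(m),.10)),np.percentile(cloud("top",d,m)[:,2],[5,50,95]))
print(sense()["time_s"])
```

```text
False
[ 0.5236 -0.3705  0.1138] [-1.7524  0.6341  0.1835] [0.0861 0.1139 0.0277]
8.7833 [ 0.7658  0.7776 -0.13  ] 0.0
(array([ 520.4, -384.7]), array([53.4, 30.3]), 89.1, [[504.79998779296875, -411.20001220703125], [535.0999755859375, -411.70001220703125], [535.9000244140625, -358.29998779296875], [505.6000061035156, -357.79998779296875]]) [0.1055 0.1122 0.1184]
10.8
```

View pics/placed.png

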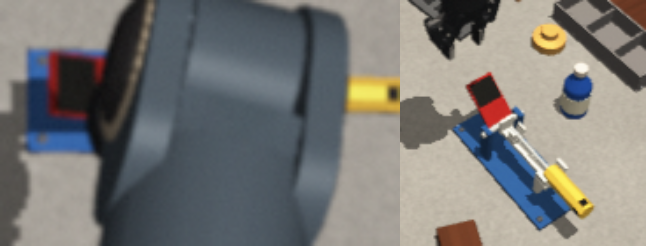

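The side view shows the driver lying in the level cradle, released. Now pressing the pedal with closed fingers, wrist tilted away from the rising handle.

```bash
cat >> h.py <<'E'
def rottilt(a): # tool y ~ +world x, pointing down and towards XC by a
    z=-np.cos(a)*Zv+np.sin(a)*XC; x=-np.cos(a)*XC-np.sin(a)*Zv; return np.c_[x,np.cross(z,x),z]
E
python3 - <<'E'
from h import *
np.set_printoptions(precision=4,suppress=True)
command_gripper(0.0)
R=rottilt(.26); P=HG-.068*XC; tip=lambda z:np.r_[P[:2],z]-.025*R[:,2]
movep(tip(.19),R); print(sense()["time_s"],sense()["joint_pos"])
r=move_l(tip(.028),feed=.06,until_force=35); s=sense(); print(r,s["time_s"],s["position"]+.025*s["tcp_rot"][:,2],s["wrist_force"])
sleep(.3)
q,dq=camera("side"); p,d=camera("top")
cv2.imwrite("pics/tip.png",cv2.resize(q[130:310,200:400],(600,540))[:,:,::-1]); np.savez("tip.npz",q=q,dq=dq,p=p,d=d)
E
```

```text
11.8667 [-0.6047  0.3501  0.7231  1.9577  0.0406  0.9031  0.0339]
True 14.075 [ 0.5319 -0.1054  0.0417] [-4.1734  4.0258 14.5235]
```

View pics/tip.png

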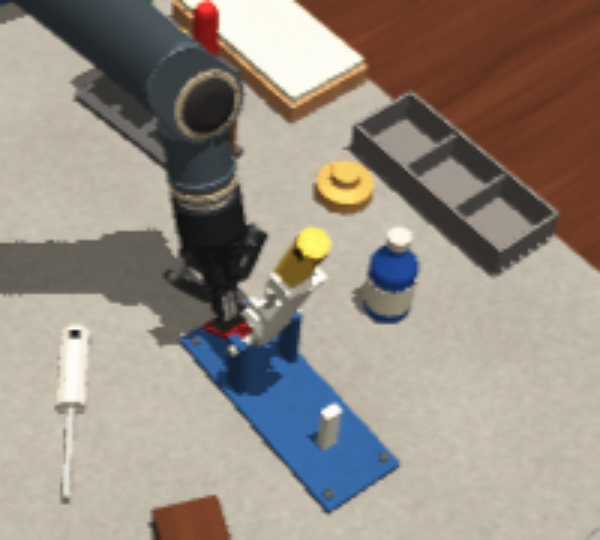

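The cradle is tipped with the driver standing in it. I'll push once more to be sure it's at the stop, retreat, and measure the handle.

Run:
```python
from h import *
np.set_printoptions(precision=4,suppress=True)
s=sense(); r=move_l(s["position"]-[0,0,.008],feed=.02,until_force=40); s2=sense(); print(r,s2["position"]-s["position"],s2["wrist_force"])
sleep(.3)
move_l(s["position"]+[0,.0,.03],feed=.1); 
move_l(s["position"]+[0,.06,.22],feed=.3)
movep([.42,.05,.40],rottilt(.0))
q,dq=camera("side"); p,d=camera("top"); np.savez("tip2.npz",q=q,dq=dq,p=p,d=d)
cv2.imwrite("pics/tip2.png",np.hstack([cv2.resize(q[180:300,240:360],(400,400)),cv2.resize(p[150:250,260:360],(400,400))])[:,:,::-1])
for n,im,dd,roi in(("side",q,dq,(270,180,340,260)),("top",p,d,(290,160,380,250))):
    m=hsv(im,(18,90,60),(36,255,255),roi); C=cloud(n,dd,m); C=C[(C[:,2]>.18)&(C[:,1]>-.3)&(C[:,0]<.6)]; c=C.mean(0); u=np.linalg.svd(C-c)[2][0]; u*=np.sign(u[2])
    print(n,m.sum(),len(C),c,u,C.max(0),C.min(0))
    a=np.radians(70);dv=np.cos(a)*XC+np.sin(a)*Zv; r=C-(HG+.125*dv+.015*(np.cos(a)*Zv-np.sin(a)*XC)); t=r@dv; rr=r-np.outer(t,dv); print("t",np.percentile(t,[1,50,99]),"rad",np.percentile(np.linalg.norm(rr,axis=1),[5,50,95]),"off x",np.percentile(r[:,0],[2,98]))
print(sense()["time_s"])
```

```text
True [ 0.0001 -0.0001 -0.    ] [-4.4762  3.4657 16.0217]
side 407 208 [ 0.5208 -0.2278  0.2771] [ 0.1357 -0.2882  0.9479] [ 0.5449 -0.1909  0.3096] [ 0.5102 -0.2474  0.2246]
t [0.0211 0.0824 0.1031] rad [0.0055 0.0144 0.0169] off x [-0.0171  0.011 ]
top 442 439 [ 0.5246 -0.2152  0.2707] [ 0.0079 -0.4446  0.8957] [ 0.5419 -0.187   0.3065] [ 0.5106 -0.2483  0.1855]
t [-0.0006  0.0697  0.1005] rad [0.006  0.0149 0.0168] off x [-0.0167  0.0117]
17.175
```

View pics/tip2.png

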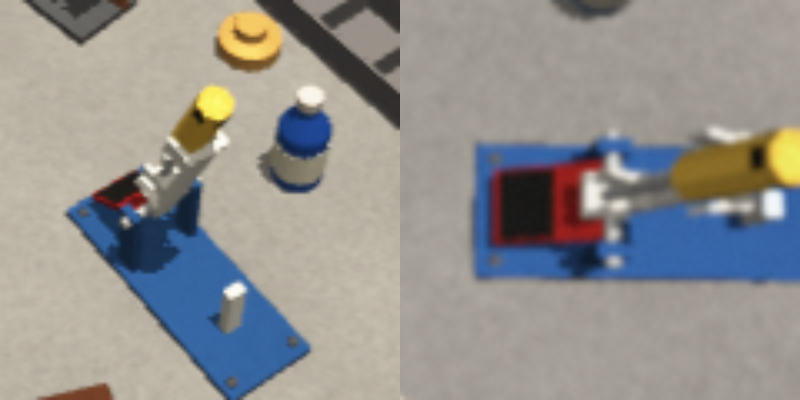

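The driver is fully tipped and seated. The handle fits the predicted axis at 70° (radius 14.9 mm, end at 0.1005), 2.5 mm toward -x. Regrasping from above along its axis and carrying it to the front of the rack.

```bash
cat >> h.py <<'E'
_a=np.radians(70);DV=np.cos(_a)*XC+np.sin(_a)*Zv
O2=HG+.125*DV+.015*(np.cos(_a)*Zv-np.sin(_a)*XC)+[-.0025,0,0]
G2=.068
RR=rotdown(np.array([-.122,.9925,0]),1)
E
python3 - <<'E'
from h import *
np.set_printoptions(precision=4,suppress=True)
R=rottilt(-np.radians(20)); g=O2+(G2+.006)*DV
command_gripper(.065)
movep(g+.09*DV,R)
print(move_l(g,feed=.12,until_force=8))
command_gripper(.02,60); s=sense(); print(s["time_s"],s["finger_gap"],s["gripper_force"],s["position"]-g,s["wrist_force"])
move_l(g+.07*DV,feed=.12); print(sense()["wrist_force"])
move_l(g+.07*DV+[0,0.03,.08],feed=.25)
up=G2+.006
movep([.5,.02,.32+up],RR)
pre=SEAT-.085*RX+[0,0,.04+up]
movep(pre,RR); s=sense();print(s["time_s"],s["finger_gap"],s["position"]-pre)
q,dq=camera("side"); p,d=camera("top"); np.savez("pre.npz",q=q,dq=dq,p=p,d=d)
cv2.imwrite("pics/pre.png",cv2.resize(q[70:220,190:340],(600,600),interpolation=cv2.INTER_CUBIC)[:,:,::-1])
E
```

```text
False
20.35 0.02939476081205079 59.67508248751983 [ 0.0007 -0.0006  0.0008] [ 1.8263 -1.617   2.5422]
[-0.4459  0.2158 -1.8962]
23.3917 0.02906511137575091 [ 0.0009 -0.0026  0.0009]
```

View pics/pre.png

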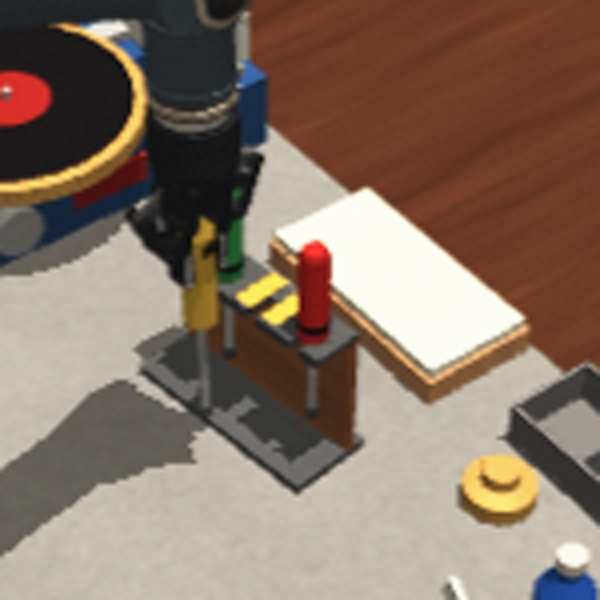

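The side view shows the driver held upright in front of the slot, with its shoulder near pixel (240,152) and tip near (242,172). Next I compare the shank's pixel line with where the tool says it should be.

```bash
cat >> h.py <<'E'
def proj(n,P):
    c=camera_params(n); q=(np.atleast_2d(P)-c["position"])@c["rotation"]@c["K"].T; return q[:,:2]/q[:,2:]
E
python3 - <<'E'
from h import *
np.set_printoptions(precision=4,suppress=True)
s=sense(); print(s["position"]-(SEAT-.085*RX+[0,0,.04+G2+.006]),s["tcp_rot"][:,2],s["time_s"])
q=np.load("pre.npz")["q"]; o=s["position"]-(G2+.006)*Zv
print("exp shoulder,tip",proj("side",[o,o-.11*Zv]))
m=hsv(q,(18,90,60),(36,255,255),(225,115,248,158))
for v in range(130,157,3):
    u=np.nonzero(m[v])[0]; ub=proj("side",[o+[0,0,z] for z in np.linspace(-.12,.1,221)]); e=np.interp(v,ub[::-1,1] if ub[0,1]>ub[-1,1] else ub[:,1], ub[::-1,0] if ub[0,1]>ub[-1,1] else ub[:,0])
    if len(u): print("handle",v,u.min(),u.max(),(u.min()+u.max())/2-e)
g=cv2.cvtColor(q,cv2.COLOR_RGB2GRAY).astype(int)
for v in range(154,175,2): 
    ub=proj("side",[o+[0,0,z] for z in np.linspace(-.12,.1,221)]); e=np.interp(v,ub[::-1,1],ub[::-1,0])
    print(v,g[v,233:250],round(float(e),1))
for a in("RX","RY"):
    D=RX if a=="RX" else np.array([-.122,.9925,0]); print(a,(proj("side",o+.001*D)-proj("side",o)))
E
```

```text
[ 0.0009 -0.0025  0.0019] [ 0.003   0.0003 -1.    ] 23.4917
exp shoulder,tip [[239.637  148.5036]
 [240.5352 170.5879]]
handle 130 238 242 1.1155745572413025
handle 133 238 243 1.4935624525534195
handle 136 238 243 1.3715503478655364
handle 139 238 243 1.2495382431776534
handle 142 236 244 0.6275261384897703
handle 145 236 244 0.5055140338018873
handle 148 236 244 0.38350192911397585
handle 151 237 242 -0.23851017557387877
154 [95 83 75 61 55 54 77 85 68 55 51 54 51 79 89 64 49] 239.9
156 [57 53 54 55 55 54 75 85 73 57 53 53 53 76 86 65 50] 239.9
158 [54 54 54 54 56 54 69 84 74 60 54 55 45 39 38 36 47] 240.0
160 [56 54 54 54 54 54 63 82 77 60 54 55 54 54 54 54 53] 240.1
162 [57 55 53 54 55 55 61 79 90 69 54 55 54 55 54 55 54] 240.2
164 [106  78  61  55  59  61  66  87  95  69  54  55  54  54  56  54  55] 240.3
166 [108 108 107 107 107 107 100  95 105  76  55  54  54  54  54  55  54] 240.3
168 [ 46  93 108 108 109 105  76  82 103  76  55  55  55  55  55  53  54] 240.4
170 [187 126  53  60  60  54  55  80 100  77  55  56  55  55  55  62  63] 240.5
172 [ 97 159 179 123  56  39  48  54  53  54  96 112  82  64  96 109 111] 240.6
174 [ 96  94  94  95  97  97  78  50  42  91 109 109 112 113 114 114  80] 240.6
RX [[ 0.2128 -0.138 ]]
RY [[-0.1949 -0.1438]]
```

The shoulder is where the tool predicts within about 1 mm, and the shank tilts about 1.3°, which is fine. The TCP has a steady error of about 2.5 mm in y, so I'll correct for that, enter the slot, lower onto the plate and check before releasing.

Run:
```python
from h import *
np.set_printoptions(precision=4,suppress=True)
up=G2+.006; corr=np.zeros(3)
def tgt(dx,dz): return SEAT+dx*RX+[0,0,dz+up]
for i in range(2):
    move_l(tgt(-.085,.014)+corr,RR,feed=.1); sleep(.2); corr+=tgt(-.085,.014)-sense()["position"]; print(corr)
for dx in(-.045,-.02,0):
    r=move_l(tgt(dx,.014)+corr,feed=.05,until_force=7); s=sense(); e=tgt(dx,.014)-s["position"]; print(dx,r,e,s["wrist_force"],s["time_s"])
    if r: break
    corr+=e
if not r:
    r=move_l(tgt(0,-.006)+corr,feed=.03,until_force=7); s=sense(); print("down",r,s["position"]-tgt(0,0),s["wrist_force"],s["finger_gap"],s["time_s"])
q,dq=camera("side"); cv2.imwrite("pics/in.png",cv2.resize(q[90:210,200:320],(600,600),interpolation=cv2.INTER_CUBIC)[:,:,::-1])
```

```text
[-0.0004 -0.     -0.0009]
[-0. -0. -0.]
-0.045 False [0.0003 0.     0.0001] [ 0.0777 -0.3939 -2.2407] 25.5083
-0.02 False [-0.0002  0.      0.0002] [-0.0822 -0.1155 -0.6992] 26.1667
0 False [-0.0001 -0.     -0.    ] [-0.2249 -0.3006 -1.7199] 26.7167
down True [0.0003 0.0001 0.0025] [0.457  0.2571 3.7091] 0.029240763900595625 27.1833
```

View pics/in.png

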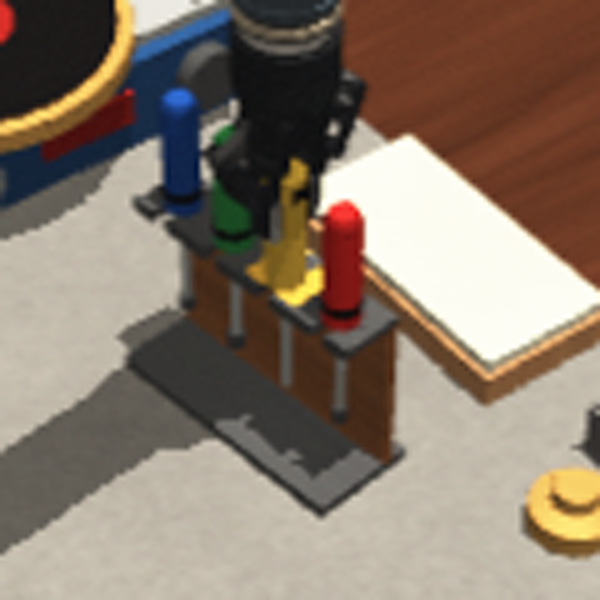

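The driver is in the slot between green and red, with its shank in front of the panel, and contact came at the expected height. Releasing and checking.

Run:
```python
from h import *
np.set_printoptions(precision=4,suppress=True)
command_gripper(.05); sleep(.3); s=sense(); print(s["wrist_force"],s["finger_gap"],s["time_s"])
move_l(s["position"]+[0,0,.13],feed=.12)
movep([.45,-.15,.42],rottilt(0)); sleep(.5)
q,dq=camera("side"); p,d=camera("top")
cv2.imwrite("pics/done.png",np.hstack([cv2.resize(q[90:210,200:320],(400,400),interpolation=cv2.INTER_CUBIC),cv2.resize(p[110:190,110:230],(400,267),interpolation=cv2.INTER_CUBIC)[np.r_[0:267,[266]*133]]])[:,:,::-1])
ROI={"yellow":(150,115,200,165),"red":(186,118,214,156),"green":(138,125,168,158)}
for nm,lo,hi in(("yellow",(18,90,60),(36,255,255)),("red",(0,150,50),(8,255,255)),("green",(45,100,30),(85,255,255))):
    C=cloud("top",d,hsv(p,lo,hi,ROI[nm])); T=C[C[:,2]>.25]; print(nm,T.mean(0),len(T),np.percentile(T[:,2],[50,90]))
print(sense()["time_s"])
```

```text
[-0.2557 -0.1553 -0.0507] 0.050011228539522015 27.8667
yellow [0.6684 0.1818 0.2588] 151 [0.2592 0.2612]
red [0.6737 0.1255 0.2574] 105 [0.2582 0.2606]
green [0.6604 0.2355 0.2576] 107 [0.2582 0.261 ]
31.1917
```

View pics/done.png

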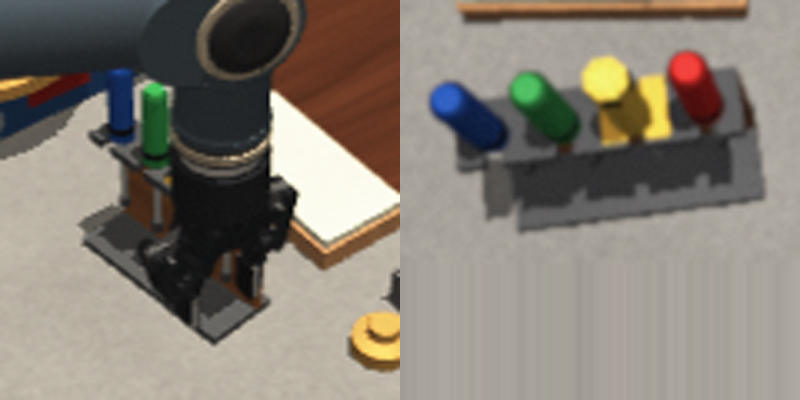

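The top view shows the yellow driver hanging upright in line with its neighbours. Its handle top is at z≈0.26, centred within about 2 mm, and the neighbours haven't moved. The arm is clear, so I'm handing in.

```bash
python3 -c "
from rig import *
print(finish_job())"
```

```text
the job is handed in; nothing more can be done
None
```

The yellow screwdriver now hangs upright in the yellow-marked slot, about 2 mm from the seat centre by the top camera. It was laid in the cradle, tipped up and regrasped on the way, the neighbouring drivers did not move, and the job was handed in at about 31 s; no verdict came back.

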